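Rock the crucible spindles of a mixer and pull the one with a worn bearing

TASK

One of the four plug-in crucible spindles in the mixer has a worn bearing: its cup rocks sideways on its housing, while the cups of the sound ones are firm. They all look alike, so gently rock the cups from side to side, one after another, and feel for the play; pull the worn spindle out of its seat and stand it upright in the stainless repair tray without dropping it. Leave the three sound spindles fully seated, do not force any of them sideways, and leave the glassware and the tin alone.

Things in the scene. Friction and masses are not known exactly. Their poses are not given: they have to be found in the camera images.
- mixer: Fixed four-place crucible mixer: blue deck 190 (x) x 400 (y) mm, top 110 mm above the bench, on a cream box. Origin under its centre at bench level; z up, y along the row of seats. It carries four look-alike spindles, one per seat, upright, in an order that changes; their own poses are not given.
- seat_1 (a point): Centre of the mouth of seat 1 (bore 41 mm wide) on the deck's top; seats are 90 mm apart along the mixer's y, at y = +135 mm. A spindle sits in it on the same axis: 64 mm flange 0 to 6 mm over the deck, bearing housing 48 mm wide to 22 mm, aluminium cup 42 mm wide from 26 to 68 mm over the deck. Below the flange a spigot 40 mm wide, 35 mm long; nothing locks it. The whole is 103 mm tall and weighs about 0.56 kg.
- seat_2 (a point): Centre of the mouth of seat 2 (bore 41 mm wide) on the deck's top; seats are 90 mm apart along the mixer's y, at y = +45 mm. A spindle sits in it on the same axis. A sound spindle is rigid, cup and housing are one: pushed to and fro at the cup with 2 to 3 N it gives less than 1.5 mm in all (the fit of its spigot); pushed hard it cocks in its bore.
- seat_3 (a point): Centre of the mouth of seat 3 (bore 41 mm wide) on the deck's top; seats are 90 mm apart along the mixer's y, at y = -45 mm. A spindle sits in it on the same axis. The worn one's cup tilts freely 0.10 rad to every side about a point 14 mm over the deck (some 8 mm from side to side at 53 mm over the deck, 10 mm at its rim), then meets a hard stop. It stands upright until touched; its drag is only 0.3 N.
- seat_4 (a point): Centre of the mouth of seat 4 (bore 41 mm wide) on the deck's top; seats are 90 mm apart along the mixer's y, at y = -135 mm. A spindle sits in it on the same axis. A tight grip holds the cup's tilt too and hides the play: push the cup to and fro between half-open fingers (say 5 mm of air on each side), or swing the gripped cup about its bearing. 2 to 3 N sideways is enough.
- repair_tray: Fixed open stainless tray, 240 (x) x 180 (y) mm outside, walls 3 mm thick and 26 mm high, floor 3 mm above the bench; empty. Origin under its centre at bench level. A spindle stands in it on the flat end of its spigot, 36 mm wide.
- beaker: Bystander: glass beaker, 70 mm wide, 85 mm tall, loose; origin under its centre.
- tin: Bystander: round aluminium weighing tin with lid, 59 mm wide, 36 mm tall, loose; origin under its centre.
- bottle: Bystander: amber reagent jar with black cap, 72 mm wide, 150 mm tall, loose; origin under its centre.

How it is judged:
On the way:
1. the worn spindle, still in its seat, has its cup rocked over by most of its play (angle between the z axis of worn_cup and the z axis of worn_spindle, either way round above 0.07 rad and z of worn_spindle in the frame of mixer below 0.08 m).
At the end, for the whole second after the job is handed in: the worn spindle stands upright (within 6 degrees) and still on the floor of the repair tray, its axis at least 20 mm inside the tray's walls; the three sound spindles are fully seated in the mixer (within 3 mm, upright) (x of worn_spindle in the frame of repair_tray between -0.098 and 0.098 m and y of worn_spindle in the frame of repair_tray between -0.068 and 0.068 m and z of worn_spindle in the frame of repair_tray below 0.008 m and angle between worn_spindle's own z axis and vertical below 0.1 rad and linear speed of each of worn_spindle, sound_1_spindle, sound_2_spindle, sound_3_spindle below 0.02 m/s and z of sound_1_spindle in the frame of mixer between 0.071 and 0.078 m and angle between each of sound_1_spindle, sound_2_spindle, sound_3_spindle's own z axis and vertical below 0.04 rad and z of sound_2_spindle in the frame of mixer between 0.071 and 0.078 m and z of sound_3_spindle in the frame of mixer between 0.071 and 0.078 m); the robot touches nothing.
It fails at once if a spindle is forced against the mixer's bore (contact force between any of sound_1_spindle, sound_2_spindle, sound_3_spindle, worn_spindle and mixer above 35 N).
It fails at once if the worn spindle is dropped or banged into the tray (contact force between worn_spindle and repair_tray above 40 N or (linear speed of worn_spindle above 0.35 m/s and z of worn_spindle in the frame of repair_tray below 0.03 m and x of worn_spindle in the frame of repair_tray between -0.12 and 0.12 m and y of worn_spindle in the frame of repair_tray between -0.09 and 0.09 m)).
It fails at once if a bystander is pushed by over 20 mm (distance of any of beaker, tin, bottle from where it was at the start of the episode above 0.02 m).
It also fails if it takes over 58 s, if anything falls off the work surface, if the arm or the gripper's body presses on something with over 40 N, if the wrist force passes 120 N, or if a joint passes its speed limit or range.

ROBOT

A 7-joint arm with a two-finger parallel gripper is mounted at the origin on the work surface. World frame = base frame: x ahead of the robot, y to its left, z up, the work surface at z = 0. Lengths are in m, angles in rad, forces in N, time in s.
With the tool pointing down it reaches from about 0.35 to 0.9 m from the base axis. Payload 8.1 kg.
Tool frame: the origin (TCP) lies on the centre line of the jaws, within the pads' length; the fingertips stand 14 mm ahead of it and the grasp point (between the pads) lies 5 mm behind it (arm.finger_overhang is the distance from the TCP to the fingertips, in m); y points along the fingers, z is the direction in which the jaws open and shut, and the axes are right-handed (so a half turn about y gives the same grasp; the last joint's range is limited). The gripper opens to 85 mm and grips with 20 to 120 N. Pads are 22 mm wide; open, the fingers measure 114 mm over their backs; the gripper's body (76 mm by 85 mm) begins 54 mm behind the grasp point. The pads swing forward as they close: fully open they stand 13 mm farther back than shut.
Start: joints at [1.158, 0.434, 0.025, 1.573, -0.012, 1.134, -0.075], TCP at [0.191, -0.595, 0.245] pointing down, gripper open.
Joint ranges: [-2.62, 2.62], [-0.44, 2.09], [-1.27, 1.32], [0.08, 2.57], [-1.32, 4.46], [0.12, 2], [-2.74, 2.74]. Speed limits (rad/s): [2.22, 2.22, 3.01, 3.01, 3.14, 3.14, 3.14].

INTERFACE

Orientations are given as a unit quaternion [w, x, y, z].
In Python, from rig import arm, imaging, ticket, spotter gives the robot as it stands.
- The arm moves only by the tool arm_command, never from a script. Its argument "rows" is a list of rows, each a list of 3 entries, a list of its own where there are three numbers: the opening, from 0 (shut) to 1 (fully open), then the shift along the world's x, y, z in cm, then the turn about the world's z in degrees. A call has 1 to 12 rows; each row is the pose to reach, as a shift and turn from the pose measured when the call began; what a row does not reach only later rows make up. A row lasts 1/8 s, in which the tool goes at most 62.5 mm and 10.7 degrees, less where a joint would pass 70% of its speed; a pose out of reach is approached as far as the arm can. A call with a gripper value outside its range is refused whole. The fingers move at their own pace and stop on an object; "squeeze" is the grip in N (left out, the last holds). Time passes only in rows, so rows that repeat a pose let the fingers close. It gives the time, the measured TCP pose, the force and the opening at its end, in the units of the state.
- arm.read_state(): the state, without advancing time (a new reading comes with each control period).
- imaging.read_camera(name): name is "side" or "top" or "wrist"; returns a dict with "color" (400x640x3 uint8, red, green, blue), "K" (3x3 intrinsics, pixels), "R" (3x3) and "t" (3): a world point X has camera coordinates R X + t; the wrist camera has in their place "tool_from_camera" (4x4, takes a point from camera to tool coordinates, whose origin is the TCP and whose axes are the tool frame's). Camera axes: x right, y down, z forward; pixel columns grow to the right and rows downward; lengths in m; the calibration is good to about 2 mm. A picture is of the moment at which its call begins: read the wrist's pose just before it. There is no depth.
- ticket.close_job(): hands the job in, once; it reports no verdict.
Trained networks look in a picture, given as the dict that the camera call returned (one of the last four; its "shot" number tells which), for a name from the list of things; names that differ only in an ending like _2 or _b are one class to them, and where a whole thing is asked for, a point or a joint stands for the part that bears it (a point fixed in the world has none). Each returns a list of dicts, best first, with "conf" (0 to 1); they miss things now and then, are a little off and sometimes report something else, mostly with a low value. They report only what shows in the picture. A call takes as long as a camera call.
- spotter.trace(picture, label): "mask" (400x640 bool, what is visible of it) and "extent" ([centre column, centre row, width, height] in pixels, round what is visible of it).
- spotter.mark_of(picture, label): "location" ([column, row] in pixels: a listed point, or the origin of a listed thing).
The state is a dict: "time": time; "joint_positions": joint angles; "joint_vel": joint speeds; "effort": joint torques, N m; "eef_pos": TCP position; "tcp_rot": TCP orientation; "force": force on the tool from outside, world axes, zero at the start; "moment": the same for the moment, N m; "opening": opening from 0.0 (shut) to 1.0 (fully open).
Only numpy, scipy, OpenCV 4.12 (cv2) and the standard library are available. Lean on these libraries where they do the work, as an engineer would, in place of code of your own. Each camera call takes 0.05 s, during which the arm holds its last target.

## Working session

There is one attempt and no reset: what is moved stays moved. The work goes in short steps, Python scripts to look and compute and a tool call to move; the robot and the scene stay as the last step left them, time stands still between calls to the robot, and variables do not carry over. Pictures are saved under pics/ and viewed, and the job is handed in when it is done.

Besides the shell and the picture viewer there is one more tool, called after "Call:" as name(argument=value, ...), one argument or row to a line, values as JSON. arm_command: Moves the arm, as the interface text tells. Its arguments: {"type":"object","properties":{"rows":{"type":"array","items":{"type":"array"}},"squeeze":{"type":"number"}},"required":["rows"]}

```bash
ls; mkdir -p pics
cat > h.py <<'E'
import numpy as np, cv2
from rig import arm, imaging, ticket, spotter
def save(p,n): cv2.imwrite('pics/'+n, p['color'][:,:,::-1])
def ray(p,uv):
    K,R,t=map(np.array,(p['K'],p['R'],p['t'])); d=R.T@np.linalg.inv(K)@np.array([uv[0],uv[1],1.]); return -R.T@t,d
def at_z(p,uv,z):
    c,d=ray(p,uv); return c+d*(z-c[2])/d[2]
def proj(p,X):
    K,R,t=map(np.array,(p['K'],p['R'],p['t'])); q=K@(R@np.array(X)+t); return q[:2]/q[2]
E
python3 - <<'E'
from h import *
s=arm.read_state(); print(s['eef_pos'],s['tcp_rot'],s['opening'],s['force'],s['time'],arm.finger_overhang)
for n in('top','side'):
    p=imaging.read_camera(n); save(p,n+'0.png')
    R=np.array(p['R']);print(n,-R.T@np.array(p['t']),R[2])
    for l in('mixer','seat_1','seat_2','seat_3','seat_4','repair_tray','beaker','tin','bottle'):
        z={'m':0,'s':.11}.get(l[0],0)
        for m in spotter.mark_of(p,l)[:4]:
            print(n,l,m['conf'],np.round(m['location'],1),np.round(at_z(p,m['location'],z),4))
E
```

```text
pics
[ 0.19035634 -0.59480461  0.244523  ] [ 0.10895131 -0.10921404  0.69918324 -0.69810078] 0.9987513305173413 [ 0.44440747 -0.08167126 -0.47389852] 0.0 0.014
top [0.46098532 0.04979847 1.13060435] [ 0.14635077  0.01181516 -0.9891622 ]
top mixer 0.87 [295.7 234.2] [0.5179 0.1247 0.    ]
top seat_1 0.93 [245.8 221.8] [0.5453 0.2492 0.11  ]
top seat_1 0.77 [341.9 244.1] [ 0.4863 -0.0033  0.11  ]
top seat_1 0.7 [309.2 236. ] [0.5075 0.082  0.11  ]
top seat_2 0.93 [245.8 221.8] [0.5453 0.2492 0.11  ]
top seat_2 0.77 [341.9 244.1] [ 0.4863 -0.0033  0.11  ]
top seat_2 0.7 [309.2 236. ] [0.5075 0.082  0.11  ]
top seat_3 0.93 [245.8 221.8] [0.5453 0.2492 0.11  ]
top seat_3 0.77 [341.9 244.1] [ 0.4863 -0.0033  0.11  ]
top seat_3 0.7 [309.2 236. ] [0.5075 0.082  0.11  ]
top seat_4 0.93 [245.8 221.8] [0.5453 0.2492 0.11  ]
top seat_4 0.77 [341.9 244.1] [ 0.4863 -0.0033  0.11  ]
top seat_4 0.7 [309.2 236. ] [0.5075 0.082  0.11  ]
top repair_tray 0.73 [461.7 236.4] [ 0.5101 -0.3546  0.    ]
top tin 0.61 [312.4 160.4] [0.7371 0.076  0.    ]
top bottle 0.65 [178.5 214.9] [0.5753 0.4691 0.    ]
sid
[... 527 characters left out ...]
5 [350.8 205.9] [0.4959 0.0843 0.11  ]
side seat_3 0.97 [290.  235.8] [0.5428 0.2641 0.11  ]
side seat_3 0.82 [319.8 219. ] [0.5259 0.1741 0.11  ]
side seat_3 0.71 [373.3 191.8] [ 0.4831 -0.0044  0.11  ]
side seat_3 0.65 [350.8 205.9] [0.4959 0.0843 0.11  ]
side seat_4 0.97 [290.  235.8] [0.5428 0.2641 0.11  ]
side seat_4 0.82 [319.8 219. ] [0.5259 0.1741 0.11  ]
side seat_4 0.71 [373.3 191.8] [ 0.4831 -0.0044  0.11  ]
side seat_4 0.65 [350.8 205.9] [0.4959 0.0843 0.11  ]
side repair_tray 0.63 [418.8 169.2] [ 0.5033 -0.3591  0.    ]
side beaker 0.57 [321.6 171.6] [ 0.7562 -0.1399  0.    ]
side tin 0.52 [282.5 204.7] [0.7362 0.08   0.    ]
side bottle 0.59 [219.7 318. ] [0.5729 0.4645 0.    ]
```

View pics/top0.png

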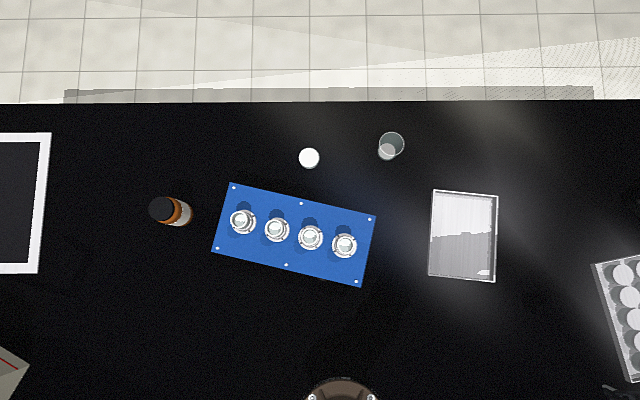

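View pics/side0.png

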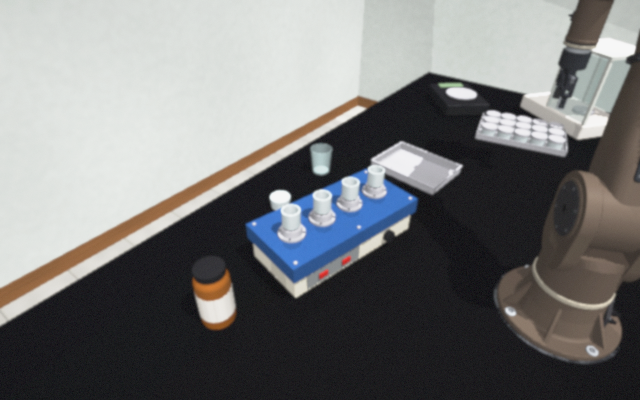

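The top view shows the blue deck with four cups at about (243,221), (277,230), (310,237) and (344,245). The tray is at (463,236), the tin at (309,158), the beaker at (391,146) and the jar at (170,210). Next I'll fit the deck precisely from its blue colour.

Run:
```python
from h import *
from scipy.optimize import least_squares
obs=[];P={}
for n in('top','side'):
    p=imaging.read_camera(n);P[n]=p
    c=p['color'].astype(int); m=((c[:,:,2]>c[:,:,0]+60)&(c[:,:,2]>90)).astype(np.uint8)
    k,lab,st,_=cv2.connectedComponentsWithStats(m); i=1+np.argmax(st[1:,4]); m=(lab==i).astype(np.uint8)
    cn=max(cv2.findContours(m,0,2)[0],key=cv2.contourArea)
    if n=='top':
        w=np.array([at_z(p,q[0],.11)[:2] for q in cv2.convexHull(cn)],np.float32)
        r=cv2.minAreaRect(w); print('deck rect',r)
    # cup tops via traces
    for l in ('seat_1','tin','bottle','beaker','repair_tray'):
        for d in spotter.trace(p,l)[:5]: print(n,l,round(d['conf'],2),np.round(d['extent'],1))
p=P['top']
c,s,a=r
a=np.deg2rad(a); yaw=a if abs(a)<.7 else a-np.pi/2
# compare w/ longer side as y
print('yaw cand',np.rad2deg(yaw))
for n in P:
  for yw in (yaw,):
    d=np.array([-np.sin(yw),np.cos(yw)])
    for j,y in enumerate((.135,.045,-.045,-.135)):
        X=np.array(c)+d*y
        print(n,j+1,np.round(X,4),proj(P[n],[*X,.11]).round(1),proj(P[n],[*X,.178]).round(1))
big={}
for n in P:
    im=P[n]['color'][:,:,::-1].copy(); im=cv2.resize(im,None,fx=4,fy=4,interpolation=2)
    d=np.array([-np.sin(yaw),np.cos(yaw)])
    for y in (.135,.045,-.045,-.135):
        X=np.array(c)+d*y
        for z,rr in((.116,.032),(.178,.021)):
            pts=np.array([proj(P[n],[X[0]+rr*np.cos(t),X[1]+rr*np.sin(t),z]) for t in np.linspace(0,6.28,40)])
            cv2.polylines(im,[np.int32((pts+.5)*4)],True,(0,0,255),1)
    q=proj(P[n],[*c,.11])*4; x0=int(q[0]-380);y0=int(q[1]-260)
    cv2.imwrite(f'pics/ov_{n}.png',im[y0:y0+520,x0:x0+760])
```

```text
deck rect ((0.5148512721061707, 0.12331302464008331), (0.4013983905315399, 0.19040915369987488), 76.60733795166016)
top seat_1 0.66 [294.6 235.9 165.2 105.5]
top tin 0.63 [309.5 157.9  18.8  19.9]
top bottle 0.94 [171.2 211.9  51.1  24.9]
top beaker 0.61 [392.  144.5  32.7  30.4]
top repair_tray 0.65 [461.5 236.8  73.   96.3]
side seat_1 0.91 [330.6 234.5 172.5 127.4]
side tin 0.73 [280.8 201.2  18.9  20.5]
side bottle 0.87 [215.2 292.1  42.4  80.5]
side beaker 0.76 [320.7 158.6  21.   28.1]
side repair_tray 0.93 [414.8 167.9  89.6  56.8]
yaw cand -13.392662048339837
top 1 [0.5461 0.2546] [243.8 221.5] [238.3 219.2]
top 2 [0.5253 0.1671] [276.8 229.3] [273.7 227.6]
top 3 [0.5044 0.0795] [310.1 237.2] [309.3 236. ]
top 4 [ 0.4836 -0.008 ] [343.7 245.1] [345.3 244.5]
side 1 [0.5461 0.2546] [291.6 233. ] [290.6 209.6]
side 2 [0.5253 0.1671] [321.8 217.7] [322.1 194.8]
side 3 [0.5044 0.0795] [349.1 203.8] [350.5 181.5]
side 4 [ 0.4836 -0.008 ] [373.9 191.1] [376.2 169.4]
```

```bash
true
```

```text
(no output)
```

View pics/ov_top.png

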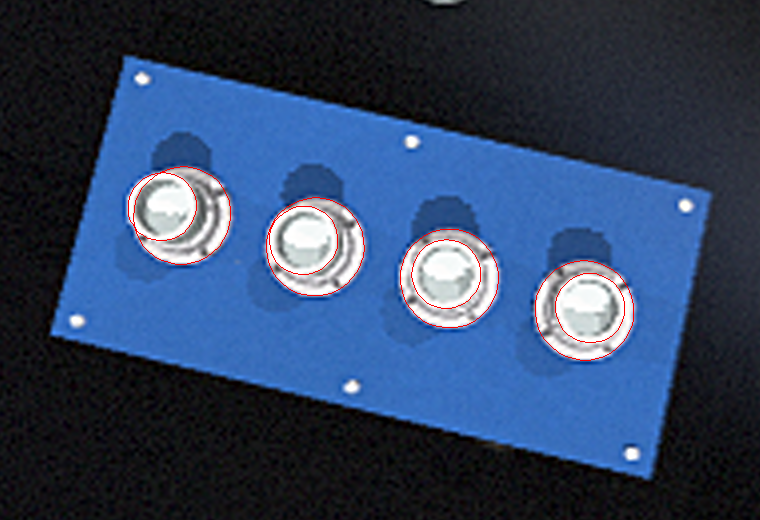

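View pics/ov_side.png

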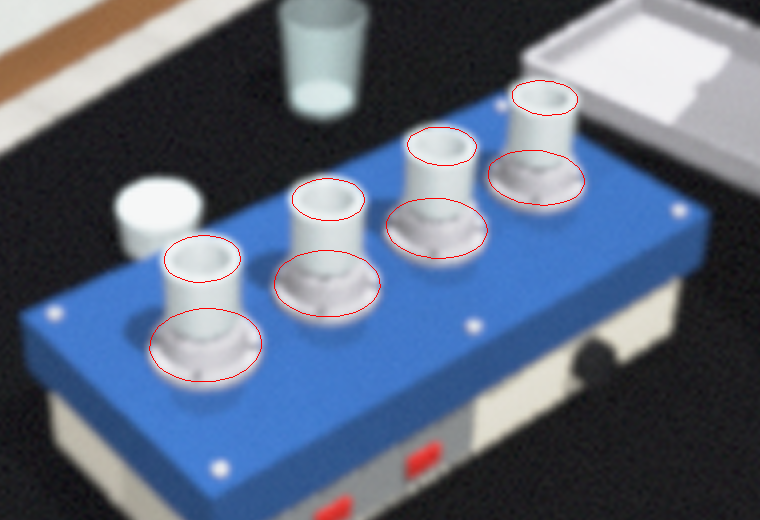

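Call:
arm_command(
  rows=[
    [0.65, [29.3, 58.7, 0], 58.8],
    [0.65, [29.3, 58.7, 0], 58.8],
    [0.65, [29.3, 58.7, 0], 58.8],
    [0.65, [29.3, 58.7, 0], 58.8],
    [0.65, [29.3, 58.7, 0], 58.8],
    [0.65, [29.3, 58.7, 0], 58.8],
    [0.65, [29.3, 58.7, 0], 58.8],
    [0.65, [29.3, 58.7, 0], 58.8],
    [0.65, [29.3, 58.7, 0], 58.8],
    [0.65, [29.3, 58.7, 0], 58.8],
    [0.65, [29.3, 58.7, 0], 58.8],
    [0.65, [29.3, 58.7, 0], 58.8],
  ],
)

```text
time: 3.1
eef_pos: [0.4843, -0.0054, 0.2455]
tcp_rot: [0.44, -0.439, 0.554, -0.554]
force: [-0.6, -0.5, -0.9]
opening: 0.653
```

Run:
```python
from h import *
from scipy.spatial.transform import Rotation as Ro
s=arm.read_state(); p=imaging.read_camera('wrist'); 
T=np.array(p['tool_from_camera']); print(T.round(3)); w=s['tcp_rot']; R=Ro.from_quat([w[1],w[2],w[3],w[0]]).as_matrix()
print(s['eef_pos'],R.round(3),s['joint_positions'])
# world->cam
Rc=(R@T[:3,:3]); c=R@T[:3,3]+s['eef_pos']; p['R']=Rc.T; p['t']=-Rc.T@c
im=p['color'][:,:,::-1].copy()
for X in([.5461,.2546],[.5253,.1671],[.5044,.0795],[.4836,-.008]):
  for z,rr in((.116,.032),(.178,.021)):
    pts=np.array([proj(p,[X[0]+rr*np.cos(t),X[1]+rr*np.sin(t),z]) for t in np.linspace(0,6.28,40)])
    cv2.polylines(im,[np.int32(pts)],True,(0,0,255),1)
cv2.imwrite('pics/w0.png',im)
```

```text
[[-0.001  0.946  0.323 -0.084]
 [ 0.    -0.323  0.946 -0.128]
 [ 1.     0.001  0.     0.   ]
 [ 0.     0.     0.     1.   ]]
[ 0.48433323 -0.00540485  0.24549003] [[-0.228  0.001  0.974]
 [-0.974  0.001 -0.228]
 [-0.001 -1.     0.   ]] [ 0.35487326  0.25949532 -0.54993991  1.87064935  0.15372712  1.0524658
 -0.48658069]
```

View pics/w0.png

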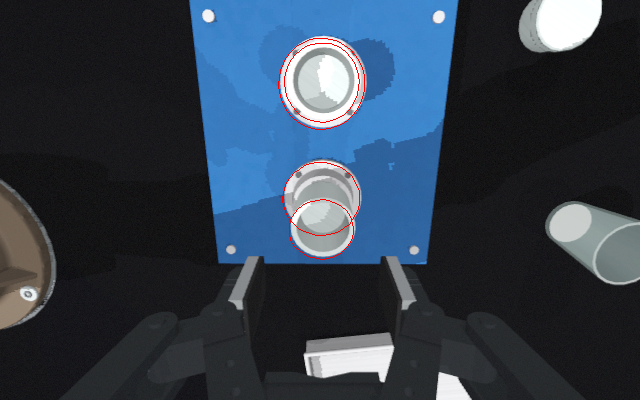

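The wrist view shows two seated cups at (322,82) and (322,215). The projected flange and rim circles agree within a few pixels, so I'll go down over seat 4.

Call:
arm_command(
  rows=[
    [0.65, [-0.1, -0.2, -4], 0],
    [0.65, [-0.1, -0.2, -8.7], 0],
    [0.65, [-0.1, -0.2, -8.7], 0],
    [0.65, [-0.1, -0.2, -8.7], 0],
  ],
)

```text
time: 3.65
eef_pos: [0.4833, -0.01, 0.1597]
tcp_rot: [-0.439, 0.438, -0.555, 0.555]
force: [0.3, -0.3, 0.1]
opening: 0.653
```

Call:
arm_command(
  rows=[
    [0.65, [0.3, -0.07, 0], 0],
    [0.65, [0.5, -0.12, 0], 0],
    [0.65, [0.58, -0.13, 0], 0],
    [0.65, [0.58, -0.13, 0], 0],
  ],
)

```text
time: 4.15
eef_pos: [0.4891, -0.0113, 0.1598]
tcp_rot: [-0.439, 0.438, -0.555, 0.555]
force: [-0.0, 0.6, -1.0]
opening: 0.649
```

Call:
arm_command(
  rows=[
    [0.65, [0.1, -0.02, 0], 0],
    [0.65, [0.2, -0.05, 0], 0],
    [0.65, [0.2, -0.05, 0], 0],
  ],
)

```text
time: 4.53
eef_pos: [0.4905, -0.0116, 0.1597]
tcp_rot: [0.438, -0.438, 0.555, -0.555]
force: [-3.3, 1.6, 3.7]
opening: 0.65
```

Call:
arm_command(
  rows=[
    [0.65, [-0.6, 0.14, 0], 0],
    [0.65, [-1.1, 0.26, 0], 0],
    [0.65, [-1.3, 0.31, 0], 0],
    [0.65, [-1.3, 0.31, 0], 0],
  ],
)

```text
time: 5.03
eef_pos: [0.4776, -0.0085, 0.1598]
tcp_rot: [-0.438, 0.438, -0.555, 0.555]
force: [0.8, -0.3, -0.3]
opening: 0.649
```

Call:
arm_command(
  rows=[
    [0.65, [-0.1, 0.02, 0], 0],
    [0.65, [-0.2, 0.05, 0], 0],
    [0.65, [-0.2, 0.05, 0], 0],
  ],
)

```text
time: 5.4
eef_pos: [0.4765, -0.0081, 0.1602]
tcp_rot: [-0.439, 0.438, -0.554, 0.555]
force: [5.2, -0.5, 0.6]
opening: 0.65
```

Seat 4's total travel is 14.4 mm against 13.2 mm of air, so it is sound, and its centre matches the estimate. Seat 3 is next.

Call:
arm_command(
  rows=[
    [0.65, [0.7, -0.16, 0], 0],
    [0.65, [0.7, -0.16, 4.5], 0],
    [0.65, [1.8, 4.3, 4.5], 0],
    [0.65, [2.8, 8.8, 4.5], 0],
    [0.65, [2.8, 8.8, 4.5], 0],
    [0.65, [2.8, 8.8, 4.3], 0],
    [0.65, [2.8, 8.8, 0], 0],
    [0.65, [2.8, 8.8, 0], 0],
    [0.65, [2.8, 8.8, 0], 0],
  ],
)

```text
time: 6.52
eef_pos: [0.5047, 0.0793, 0.1609]
tcp_rot: [-0.439, 0.438, -0.555, 0.556]
force: [0.2, 0.7, 0.9]
opening: 0.652
```

Call:
arm_command(
  rows=[
    [0.65, [0.4, -0.1, 0], 0],
    [0.65, [0.6, -0.14, 0], 0],
    [0.65, [0.68, -0.16, 0], 0],
    [0.65, [0.76, -0.18, 0], 0],
    [0.65, [0.76, -0.18, 0], 0],
  ],
)

```text
time: 7.15
eef_pos: [0.5122, 0.0775, 0.1609]
tcp_rot: [-0.439, 0.438, -0.555, 0.556]
force: [-0.3, 0.4, 0.2]
opening: 0.644
```

Call:
arm_command(
  rows=[
    [0.65, [0.1, -0.02, 0], 0],
    [0.65, [0.2, -0.05, 0], 0],
    [0.65, [0.2, -0.05, 0], 0],
  ],
)

```text
time: 7.52
eef_pos: [0.5143, 0.077, 0.1609]
tcp_rot: [-0.439, 0.438, -0.555, 0.556]
force: [-0.2, -0.0, 0.5]
opening: 0.647
```

Call:
arm_command(
  rows=[
    [0.65, [0.1, -0.02, 0], 0],
    [0.65, [0.1, -0.02, 0], 0],
  ],
)

```text
time: 7.78
eef_pos: [0.5147, 0.077, 0.1608]
tcp_rot: [-0.438, 0.438, -0.555, 0.555]
force: [-4.4, 1.2, 3.8]
opening: 0.651
```

Run:
```python
from h import *
p=imaging.read_camera('side'); im=cv2.resize(p['color'][60:260,240:440,::-1],None,fx=3,fy=3,interpolation=2); cv2.imwrite('pics/s1.png',im)
```

```text
(no output)
```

View pics/s1.png

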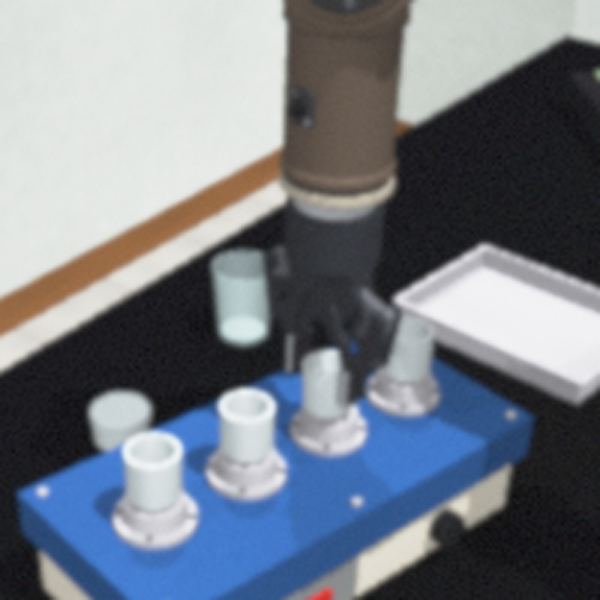

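Seat 3's cup moved freely to a stop at 10.3 mm. In the picture the fingers straddle it at (325,385), and seat 4's cup at (412,350) is partly hidden. I'll rock it the other way.

Call:
arm_command(
  rows=[
    [0.65, [-0.6, 0.14, 0], 0],
    [0.65, [-1.2, 0.29, 0], 0],
    [0.65, [-1.7, 0.4, 0], 0],
    [0.65, [-1.85, 0.44, 0], 0],
    [0.65, [-1.85, 0.44, 0], 0],
  ],
)

```text
time: 8.45
eef_pos: [0.4962, 0.0813, 0.1609]
tcp_rot: [-0.438, 0.438, -0.555, 0.555]
force: [-0.2, 0.1, -0.7]
opening: 0.647
```

Call:
arm_command(
  rows=[
    [0.65, [-0.12, 0.03, 0], 0],
    [0.65, [-0.2, 0.05, 0], 0],
    [0.65, [-0.2, 0.05, 0], 0],
  ],
)

```text
time: 8.82
eef_pos: [0.4951, 0.0817, 0.1612]
tcp_rot: [-0.439, 0.437, -0.554, 0.556]
force: [4.6, -2.1, 0.2]
opening: 0.654
```

The stops are 20.1 mm apart against about 13 mm of air, which leaves about 7 mm of play. Seat 3 holds the worn spindle, so I'll centre on it and grip.

Call:
arm_command(
  rows=[
    [0.65, [0.6, -0.14, 0], 0],
    [0.65, [0.98, -0.23, 0], 0],
    [0.65, [0.98, -0.23, 0], 0],
    [0.55, [0.98, -0.23, 0], 0],
    [0.5, [0.98, -0.23, 0], 0],
    [0.4, [0.98, -0.23, 0], 0],
    [0.4, [0.98, -0.23, 0], 0],
    [0.4, [0.98, -0.23, 0], 0],
  ],
  squeeze=40,
)

```text
time: 9.82
eef_pos: [0.5047, 0.0795, 0.1613]
tcp_rot: [-0.439, 0.437, -0.554, 0.556]
force: [-1.3, 0.5, 4.6]
opening: 0.481
```

Call:
arm_command(
  rows=[
    [0.4, [0, 0, 0.3], 0],
    [0.4, [0, 0, 0.6], 0],
    [0.4, [0, 0, 1.0], 0],
  ],
)

```text
time: 10.2
eef_pos: [0.5045, 0.0793, 0.1711]
tcp_rot: [-0.438, 0.438, -0.555, 0.556]
force: [-0.1, -0.6, -5.9]
opening: 0.473
```

Call:
arm_command(
  rows=[
    [0.4, [0, 0, 0.8], 0],
    [0.4, [0, 0, 1.6], 0],
    [0.4, [0, 0, 2.4], 0],
    [0.4, [0, 0, 3.2], 0],
    [0.4, [0, 0, 5], 0],
    [0.4, [0, 0, 7.5], 0],
    [0.4, [0, 0, 10], 0],
    [0.4, [0, 0, 12], 0],
    [0.4, [0, 0, 14], 0],
    [0.4, [0, 0, 14], 0],
  ],
)

```text
time: 11.45
eef_pos: [0.5051, 0.0796, 0.3126]
tcp_rot: [-0.439, 0.437, -0.554, 0.556]
force: [0.1, 0.3, -5.7]
opening: 0.478
```

Run:
```python
from h import *
s=arm.read_state(); print(s['eef_pos'],s['force'],s['opening'],s['joint_positions'])
p=imaging.read_camera('side'); cv2.imwrite('pics/s2.png',cv2.resize(p['color'][60:260,240:480,::-1],None,fx=3,fy=3,interpolation=2))
p=imaging.read_camera('top'); cv2.imwrite('pics/t2.png',cv2.resize(p['color'][150:310,200:520,::-1],None,fx=2.5,fy=2.5,interpolation=2))
d=spotter.trace(p,'repair_tray')[0]; m=d['mask'].astype(np.uint8)
cn=max(cv2.findContours(m,0,2)[0],key=cv2.contourArea)
r=cv2.minAreaRect(np.array([at_z(p,q[0],.026)[:2] for q in cn],np.float32)); print(r,d['conf'])
```

```text
[0.50513895 0.07963873 0.31264168] [ 0.08368946  0.30252848 -5.74125921] 0.47838382272536767 [ 0.21057938  0.25229141 -0.58413642  1.70908111  0.14878627  1.21976033
 -0.64425177]
((0.5152750015258789, -0.3459692597389221), (0.1925605684518814, 0.24786661565303802), 83.83544921875) 0.95
```

View pics/s2.png

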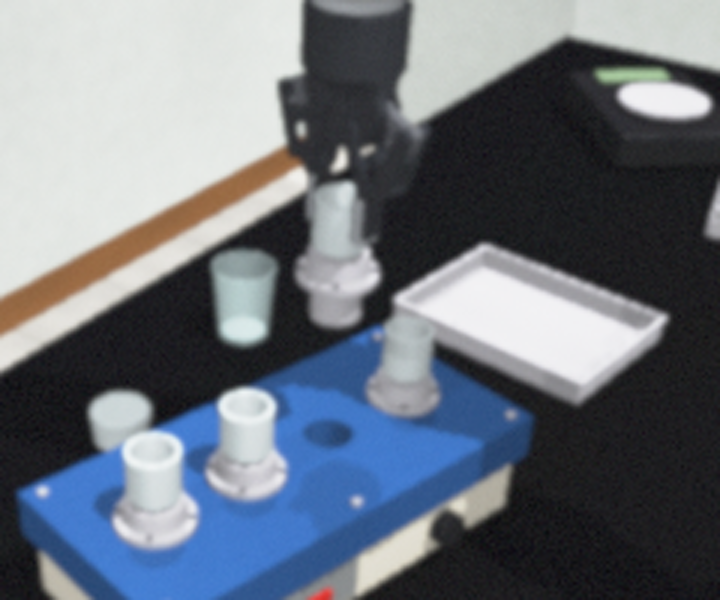

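View pics/t2.png

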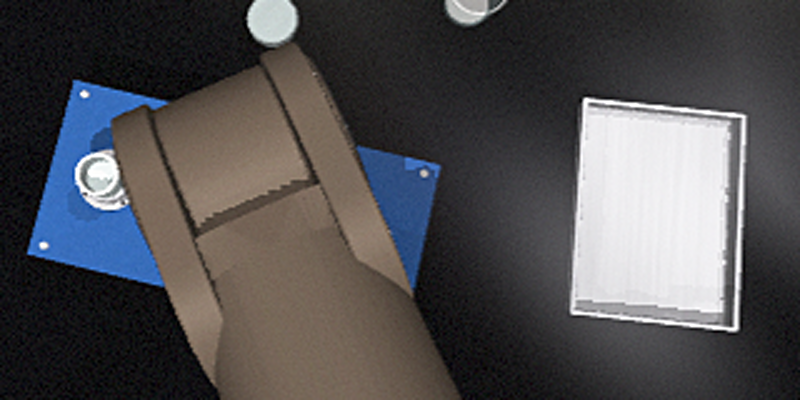

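The spindle is out and hanging upright at (335,270). The other three are seated, and the tray is clear with its centre near (0.513, -0.35). I'll carry it across.

Call:
arm_command(
  rows=[
    [0.4, [0.1, -2, 0], 0],
    [0.4, [0.2, -6, 0], 0],
    [0.4, [0.3, -11, 0], 0],
    [0.4, [0.3, -16, 0], 0],
    [0.4, [0.4, -21, 0], 0],
    [0.4, [0.5, -26, 0], 0],
    [0.4, [0.6, -31, 0], 0],
    [0.4, [0.7, -36, 0], 0],
    [0.4, [0.7, -40, 0], 0],
    [0.4, [0.7, -42, 0], 0],
    [0.4, [0.7, -43, 0], 0],
    [0.4, [0.7, -43, 0], 0],
  ],
)

```text
time: 13.1
eef_pos: [0.5111, -0.3503, 0.3098]
tcp_rot: [0.438, -0.438, 0.555, -0.555]
force: [0.4, 0.2, -6.1]
opening: 0.477
```

Call:
arm_command(
  rows=[
    [0.4, [0, 0, -2], 0],
    [0.4, [0, 0, -5], 0],
    [0.4, [0, 0, -8], 0],
    [0.4, [0, 0, -11], 0],
    [0.4, [0, 0, -14], 0],
    [0.4, [0, 0, -16.5], 0],
    [0.4, [0, 0, -18], 0],
    [0.4, [0, 0, -19], 0],
    [0.4, [0, 0, -19.5], 0],
    [0.4, [0, 0, -19.5], 0],
    [0.4, [0, 0, -19.5], 0],
  ],
)

```text
time: 14.48
eef_pos: [0.5115, -0.3505, 0.1155]
tcp_rot: [-0.438, 0.438, -0.555, 0.555]
force: [0.3, 0.0, -5.5]
opening: 0.481
```

Run:
```python
from h import *
p=imaging.read_camera('side'); cv2.imwrite('pics/s3.png',cv2.resize(p['color'][60:260,260:500,::-1],None,fx=3,fy=3,interpolation=2))
p=imaging.read_camera('top'); cv2.imwrite('pics/t3.png',cv2.resize(p['color'][150:310,200:520,::-1],None,fx=2.5,fy=2.5,interpolation=2))
```

```text
(no output)
```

View pics/s3.png

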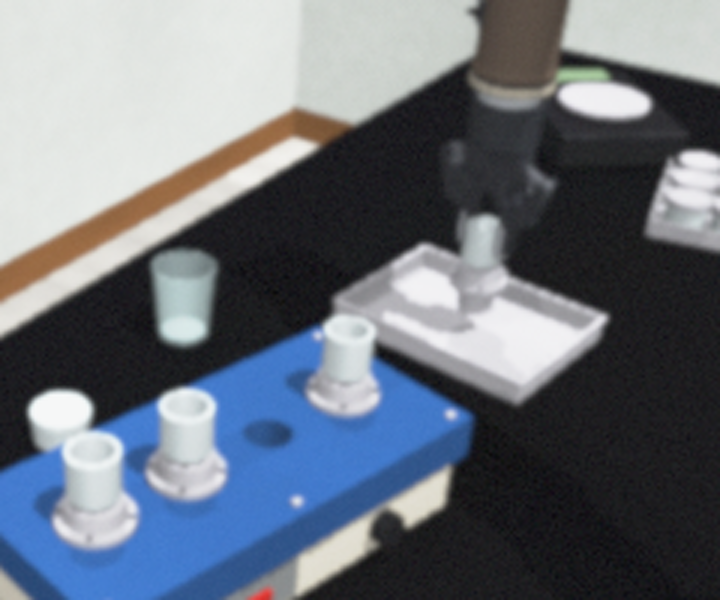

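View pics/t3.png

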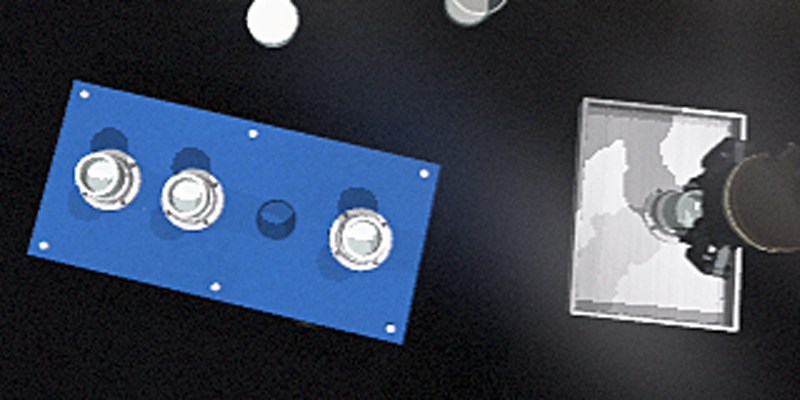

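The side picture shows the spindle hanging over the tray at (480,270), near its middle and inside the walls. I'll lower it the last 26 mm slowly.

Call:
arm_command(
  rows=[
    [0.4, [0, 0, -0.6], 0],
    [0.4, [0, 0, -1.2], 0],
    [0.4, [0, 0, -1.7], 0],
    [0.4, [0, 0, -2.0], 0],
    [0.4, [0, 0, -2.2], 0],
    [0.4, [0, 0, -2.3], 0],
    [0.4, [0, 0, -2.3], 0],
  ],
)

```text
time: 15.45
eef_pos: [0.5114, -0.3505, 0.0925]
tcp_rot: [-0.438, 0.438, -0.555, 0.555]
force: [-0.8, -0.5, -5.8]
opening: 0.481
```

Call:
arm_command(
  rows=[
    [0.4, [0, 0, -0.1], 0],
    [0.4, [0, 0, -0.2], 0],
    [0.4, [0, 0, -0.2], 0],
  ],
)

```text
time: 15.82
eef_pos: [0.5116, -0.3508, 0.0907]
tcp_rot: [-0.438, 0.438, -0.555, 0.556]
force: [0.8, -0.3, -4.3]
opening: 0.479
```

Call:
arm_command(
  rows=[
    [0.4, [0, 0, -0.1], 0],
    [0.4, [0, 0, -0.1], 0],
  ],
)

```text
time: 16.08
eef_pos: [0.5119, -0.3515, 0.0904]
tcp_rot: [-0.438, 0.438, -0.554, 0.556]
force: [-1.6, -2.3, 2.9]
opening: 0.477
```

It has touched down: the vertical force went from -5.8 to +2.9 N. Now I'll release it slowly.

Call:
arm_command(
  rows=[
    [0.5, [0, 0, 0], 0],
    [0.55, [0, 0, 0], 0],
    [0.62, [0, 0, 0], 0],
    [0.7, [0, 0, 0], 0],
    [0.8, [0, 0, 0], 0],
    [0.8, [0, 0, 0], 0],
  ],
)

```text
time: 16.82
eef_pos: [0.5119, -0.3515, 0.0903]
tcp_rot: [-0.438, 0.438, -0.554, 0.556]
force: [0.3, 0.9, -0.1]
opening: 0.8
```

Call:
arm_command(
  rows=[
    [0.8, [0, 0, 1], 0],
    [0.8, [0, 0, 3], 0],
    [0.8, [0, 0, 6], 0],
    [0.8, [0, 0, 10], 0],
    [0.8, [0, 0, 15], 0],
    [0.8, [0, 0, 20], 0],
    [0.8, [0, -8, 20], 0],
    [0.8, [0, -14, 20], 0],
    [0.8, [0, -20, 20], 0],
    [0.8, [0, -20, 20], 0],
  ],
)

```text
time: 18.08
eef_pos: [0.5091, -0.5565, 0.2895]
tcp_rot: [-0.436, 0.437, -0.555, 0.557]
force: [0.2, 0.3, -0.2]
opening: 0.802
```

Run:
```python
from h import *
p=imaging.read_camera('side'); cv2.imwrite('pics/s4.png',cv2.resize(p['color'][60:260,260:500,::-1],None,fx=3,fy=3,interpolation=2))
p=imaging.read_camera('top'); im=cv2.resize(p['color'][:,:,::-1],None,fx=2.5,fy=2.5,interpolation=2)
for z,r in((.044,.032),(.106,.021)):
    pts=np.array([proj(p,[.5119+r*np.cos(t),-.3515+r*np.sin(t),z]) for t in np.linspace(0,6.28,40)])
    cv2.polylines(im,[np.int32((pts+.5)*2.5)],True,(0,0,255),1)
cv2.imwrite('pics/t4.png',im[375:775,500:1300])
s=arm.read_state(); print(s['time'],s['eef_pos'],s['force'])
for l,z in(('tin',0),('bottle',0),('beaker',0)):
    for m in spotter.mark_of(p,l)[:1]: print(l,m['conf'],np.round(at_z(p,m['location'],z),3))
```

```text
18.175 [ 0.51103291 -0.55300358  0.28987816] [ 0.89273196  0.07573725 -0.07171958]
tin 0.64 [0.736 0.084 0.   ]
bottle 0.56 [0.575 0.47  0.   ]
beaker 0.77 [ 0.773 -0.138  0.   ]
```

View pics/s4.png

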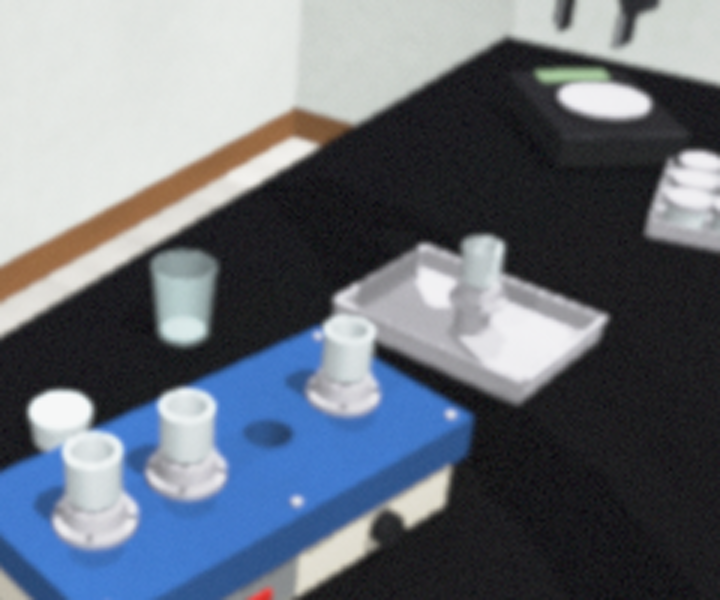

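View pics/t4.png

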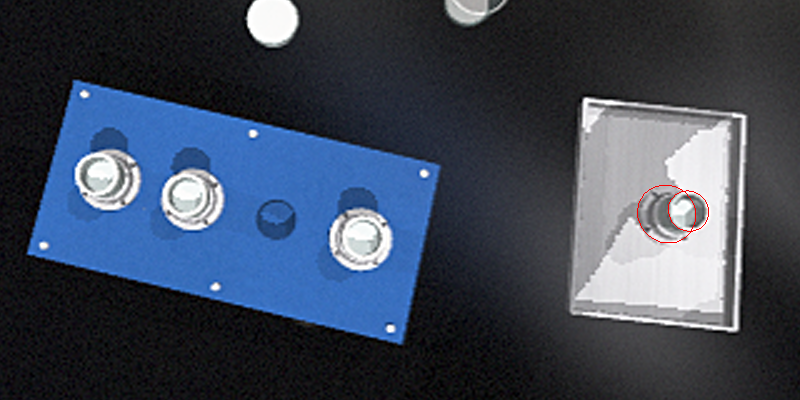

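The side picture shows the spindle standing upright in the tray at (480,285). In the top picture its flange at (668,213) and rim at (687,210) fall on the circles predicted for upright, near the tray's middle. The three sound spindles are flat on the deck, and the tin, beaker and jar haven't moved. The gripper is clear, so I'll hand in.

```bash
python3 -c "
from rig import ticket; print(ticket.close_job())"
```

```text
the job is handed in; nothing more can be done
None
```

The worn spindle was in seat 3. I pulled it out, stood it upright near the middle of the repair tray, and handed the job in at about 18 s.

- **Finding it:** I rocked seat 4 and seat 3 between half-open fingers.
  - Seat 4 gave about 1.2 mm in all, so it is sound. The measured side force peaked at about 5 N, above the 2–3 N suggested.
  - Seat 3's cup moved about 7 mm freely before a hard stop on each side, so I did not rock seats 1 and 2. The side force at its stops was also about 5 N.
- **Last checks:** In the final pictures the spindle matches the outline expected for standing upright. The three sound spindles look flat on the deck and upright.
- **Bystanders:** The tin and jar read within about 8 mm of their first positions. The beaker's first position came from the side camera and its last from the top camera, and they differ by 17 mm. It looks unmoved in the pictures and the gripper stayed well clear of it, so I put that down to the cameras.
- **Not measured:** I did not measure the contact forces inside the bores, or the tilt angle directly. I worked out about 0.09 rad from how far the cup moved.

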